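# Set the batten's mark in the mitre box and hold the back saw in the slot

### The arm

A 6-joint arm with a two-finger parallel gripper is mounted at the origin on the work surface. World frame = base frame: x ahead of the robot, y to its left, z up, the work surface at z = 0. Lengths are in m, angles in degrees, forces in N, time in s.
With the tool pointing down it reaches from about 0.25 to 0.725 m from the base axis. Payload 9.7 kg.
Tool frame: the origin (TCP) lies at the very end of the fingers, on their centre line; the grasp point (between the pads) lies 19 mm behind it; x points along the fingers, z is the direction in which the jaws open and shut, and the axes are right-handed (so a half turn about x gives the same grasp; the last joint's range is limited). The gripper opens to 85 mm and grips with 20 to 120 N. Pads are 22 mm wide; open, the fingers measure 114 mm over their backs; the gripper's body (76 mm by 85 mm) begins 54 mm behind the grasp point. The pads swing forward as they close: fully open they stand 13 mm farther back than shut.
Start: joints at [-70.875, 4.979, 10.078, 95.1, 0, 90], TCP at [0.18, -0.52, 0.231] pointing down, gripper open.
Joint ranges: [-179.16, 179.16], [-48.56, 103.87], [-65.8, 70.77], [-126.05, 130.52], [-82.76, 87.17], [-180, 180]. Speed limits (degrees/s): [127.2, 127.2, 147.25, 180, 180, 180].

### API

Orientations are given as [roll, pitch, yaw] about the fixed x, y, z axes, in that order (R = Rz(yaw) Ry(pitch) Rx(roll)).
In Python, from workcell import sensors, vision, job_done gives the robot as it stands.
- The arm moves only by the tool carry_out, never from a script. Its argument "increments" is a list of rows, each a list of 7 numbers: the turn, a rotation vector about the tool's x, y, z in degrees, then the shift along the tool's x, y, z in mm, then the opening in per cent of the stroke, from 0 (shut) to 100 (fully open). A call has 1 to 12 rows; each row shifts and turns the commanded pose from where the row before left it, along the tool's axes as they then stand; what a row does not reach is not made up. A row lasts 1/8 s, in which the tool goes at most 62.5 mm and 10.7 degrees, less where a joint would pass 70% of its speed; a pose out of reach is approached as far as the arm can. A call is refused whole if a number of a shift passes 62.5 or a number of a turn 10.7, either way. A call with a gripper value outside its range is refused whole. The fingers move at their own pace and stop on an object; "squeeze" is the grip in N (left out, the last holds). Time passes only in rows, so rows that do not move let the fingers close. It gives the time, the measured TCP pose, the force and the opening at its end, in the units of the state.
- sensors.get_obs(): the state, without advancing time (a new reading comes with each control period).
- vision.camera(name): name is "side" or "top" or "wrist"; returns the picture (480x640x3 uint8, red, green, blue); there is no depth.
- vision.calibration(name): a dict with "camera_matrix" (3x3 intrinsics, pixels), "extrinsics" (4x4, takes a point from world to camera coordinates); the wrist camera has in their place "mount" (4x4, takes a point from camera to tool coordinates, whose origin is the TCP and whose axes are the tool frame's). Camera axes: x right, y up, looking along -z (the intrinsics and any distortion apply to the point x, -y, -z); pixel columns grow to the right and rows downward; lengths in m; the calibration is good to about 2 mm. A picture is of the moment at which its call begins: read the wrist's pose just before it. calibration takes no time and is no camera call.
- job_done(): hands the job in, once; it reports no verdict.
The state is a dict: "time": time; "q": joint angles; "qd": joint speeds; "joint_efforts": joint torques, N m; "ee_pos": TCP position; "tcp_rot": TCP orientation; "wrist_force": force on the tool from outside, world axes, zero at the start; "torque": the same for the moment, N m; "opening": finger opening in m.
Only numpy, scipy, OpenCV 4.12 (cv2) and the standard library are available. Lean on these libraries where they do the work, as an engineer would, in place of code of your own. Each camera call takes 0.05 s, during which the arm holds its last target.

### The job

Get a square cut ready in the mitre box: slide the batten along the back wall until its pencil line lies in the middle of the straight-across slot, let go of it, and leave it lying flat against that wall. Then take the back saw out of its block, lower its blade through that slot in both walls, and finish holding the saw there, upright and level, with the teeth resting lightly on the batten at the line: do not let go of the saw. Never press the saw hard, and leave the tin, the tape roll and the spanner where they are.

Things in the scene. Friction and masses are not known exactly. Their poses are not given: they have to be found in the camera images.
- mitre_box: Plywood mitre box fixed to the bench: base board 74 x 240 x 14 mm, two walls along its long sides, 12 mm thick, tops 60 mm above the bench, inner faces 50 mm apart, ends open. Origin: centre of its underside. x points across to the back wall (away from the robot), y along the box, z up. The square slot crosses both walls at y = 0; two unused slots cross at 45 degrees, through y = +64 and -64 mm.
- slot_front (a point): Centre of the square slot's mouth in the wall nearer the robot, level with the wall top (60 mm up); box frame (-31, 0, 60) mm. The slot is 4 mm wide, cut down to the base board, its mouth flared to 10 mm over the top 4 mm. Axes as the box.
- slot_back (a point): Centre of the square slot's mouth in the back wall, level with the wall top; box frame (31, 0, 60) mm. Axes as the mitre box.
- batten_center (a point): Centre of the loose pine batten: 350 mm long (its y), 30 mm wide (x), 20 mm high (z), about 0.1 kg. It lies on the base board of the box along the back wall (gap under 1 mm), free to slide, its ends sticking out of the box by 30 mm or more; its top is 34 mm above the bench, its underside 14 mm. Axes nearly those of the box.
- pencil_line (a point): Middle of the dark pencil line, 2 mm wide, drawn square across the batten's top (and down its front face), 20 mm from the batten's centre towards its -y end. At the start it lies 18 to 40 mm from the square slot, on the box's -y side.
- saw_block: Timber block 180 x 76 x 42 mm fixed to the bench with two slots along its x, 4 mm wide with the floor 12 mm above the bench: one in the middle (y = 0), which holds the saw, one at y = -24 mm, empty. Origin: centre of its underside.
- saw_grip (a point): Balance point of the back saw (about 0.25 kg), half-way up its steel back, the place to grip: 200 mm long, 9 mm thick, 14 mm high, along the top of the blade (200 mm long, 2 mm thick). x points from handle to toe, z up. Teeth 65 mm below this point, toe end of blade 140 mm ahead, heel end 60 mm behind; then a round handle, 27 mm thick, in line with the back, 74 to 174 mm behind.
- saw_toe (a point): End of the tooth line at the toe (tip) of the saw. Axes as saw_grip. At the start the saw stands teeth down in the block's middle slot, leaning up to 4 degrees, its handle towards the robot.
- saw_heel (a point): End of the tooth line at the heel (handle end) of the saw. Axes as saw_grip.
- tin: Bystander: closed tin, 74 mm across, 65 mm high, standing. Origin: centre of its underside.
- tape_roll: Bystander: nearly used-up roll of tape lying flat, 90 mm across, 24 mm high. Origin: centre of its underside.
- spanner: Bystander: steel spanner lying flat, 170 mm long. Origin near its middle, on the bench; x along it.

How it is judged (in metres and radians):
On the way, in this order (a step that is already met when the one before it is completed fails the run):
1. the batten lies flat against the back wall, let go of, its pencil line in the middle of the square slot (y of pencil_line in the frame of mitre_box between -0.004 and 0.004 m and x of pencil_line in the frame of mitre_box above 0.0055 m and angle between the y axis of batten_center and the y axis of mitre_box, either way round below 0.04 rad and z of batten_center in the frame of mitre_box below 0.028 m and contact force between the fingers and batten below 0.2 N), for 0.2 s.
2. the saw is lifted out of its block (z of each of saw_toe, saw_heel in the frame of saw_block above 0.045 m and contact force between the fingers and saw above 1 N), for 0.1 s.
At the end, for the whole second after the job is handed in: Pencil line within 4 mm of the slot's middle; batten flat, within 4 mm of the back wall, parallel within 2.3 deg. Blade through the square slot of both walls, teeth ends under 48 mm high, upright and level within 5 deg, teeth on the batten with 0.3 to 20 N, saw still and gripped (over 3 N) (all of step 1 and ((x of saw_toe in the frame of mitre_box above 0.042 m and x of saw_heel in the frame of mitre_box below -0.042 m) or (x of saw_heel in the frame of mitre_box above 0.042 m and x of saw_toe in the frame of mitre_box below -0.042 m)) and y of saw_toe in the frame of mitre_box between -0.008 and 0.008 m and z of each of saw_toe, saw_heel in the frame of mitre_box below 0.048 m and y of saw_heel in the frame of mitre_box between -0.008 and 0.008 m and angle between saw_grip's own z axis and vertical below 0.09 rad and contact force between saw and batten between 0.3 and 20 N and contact force between the fingers and saw above 3 N and linear speed of saw below 0.02 m/s); the arm keeps its last pose, push and grip.
It fails at once if the saw is pressed or dropped on the batten with more than 40 N (contact force between saw and batten above 40 N).
It fails at once if the saw is forced against the mitre box with more than 40 N (contact force between saw and mitre_box above 40 N).
It fails at once if the tin, the tape roll or the spanner is moved by more than 30 mm (distance of any of tin, tape_roll, spanner from where it was at the start of the episode above 0.03 m).
It also fails if it takes over 54 s, if anything falls off the work surface, if the arm or the gripper's body presses on something with over 40 N, if the wrist force passes 120 N, or if a joint passes its speed limit or range.

## Working session

There is one attempt and no reset: what is moved stays moved. The work goes in short steps, Python scripts to look and compute and a tool call to move; the robot and the scene stay as the last step left them, time stands still between calls to the robot, and variables do not carry over. Pictures are saved under pics/ and viewed, and the job is handed in when it is done.

Besides the shell and the picture viewer there is one more tool, called by a JSON object that holds its "op" and its "data", one argument or row to a line. carry_out: Moves the arm, as the interface text tells. Its arguments: {"type":"object","properties":{"increments":{"type":"array"},"squeeze":{"type":"number"}},"required":["increments"]}

```bash
mkdir -p pics; ls; cat > t.py <<'E'
E
python3 - <<'E'
from workcell import sensors, vision
import cv2, numpy as np
np.set_printoptions(precision=5,suppress=True)
for n in ["side","top","wrist"]:
    print(n, vision.calibration(n))
    cv2.imwrite(f"pics/{n}0.png", vision.camera(n)[:,:,::-1])
print(sensors.get_obs())
E
```

```text
pics
side {'camera_matrix': array([[576.33512,   0.     , 319.28339],
       [  0.     , 576.33512, 240.65773],
       [  0.     ,   0.     ,   1.     ]]), 'extrinsics': array([[ 0.99753, -0.06858,  0.01524, -0.58593],
       [ 0.03926,  0.72403,  0.68865, -0.06586],
       [-0.05826, -0.68635,  0.72494, -0.84325],
       [ 0.     ,  0.     ,  0.     ,  1.     ]])}
top {'camera_matrix': array([[458.61948,   0.     , 322.07079],
       [  0.     , 458.61948, 245.08348],
       [  0.     ,   0.     ,   1.     ]]), 'extrinsics': array([[ 0.01872, -0.99982,  0.00043, -0.02026],
       [ 0.99313,  0.01864,  0.11553, -0.60169],
       [-0.11552, -0.00174,  0.9933 , -0.78147],
       [ 0.     ,  0.     ,  0.     ,  1.     ]])}
wrist {'camera_matrix': array([[376.19529,   0.     , 312.6505 ],
       [  0.     , 376.19529, 242.80748],
       [  0.     ,   0.     ,   1.     ]]), 'mount': array([[ 0.0004 ,  0.27344, -0.96189, -0.14244],
       [ 0.00002,  0.96189,  0.27344,  0.06773],
       [ 1.     , -0.00013,  0.00038,  0.00015],
       [ 0.     ,  0.     ,  0.     ,  1.     ]])}
{'time': 0.15, 'q': array([-70.87322,   5.00482,  10.04477,  95.0994 ,  -0.00067,  90.00035]), 'qd': array([-0.08263, -0.18784,  0.16234,  0.02761, -0.0361 ,  0.03234]), 'joint_efforts': array([  0.00227, -52.0761 ,  46.50461,   0.01379,   0.00014,  -0.00002]), 'ee_pos': array([ 0.18015, -0.51948,  0.23074]), 'tcp_rot': array([-179.35326,   89.94054,  109.77317]), 'wrist_force': array([-0.48772, -0.19135, -0.59512]), 'torque': array([ 0.00916, -0.01917, -0.03239]), 'opening': 0.08503191393459783}
```

View pics/side0.png

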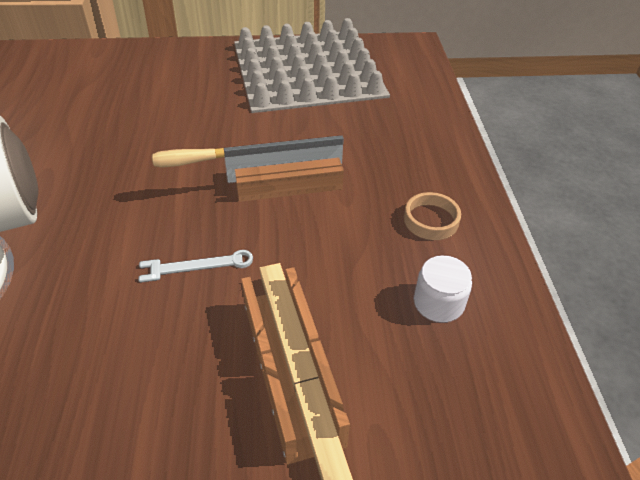

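View pics/top0.png

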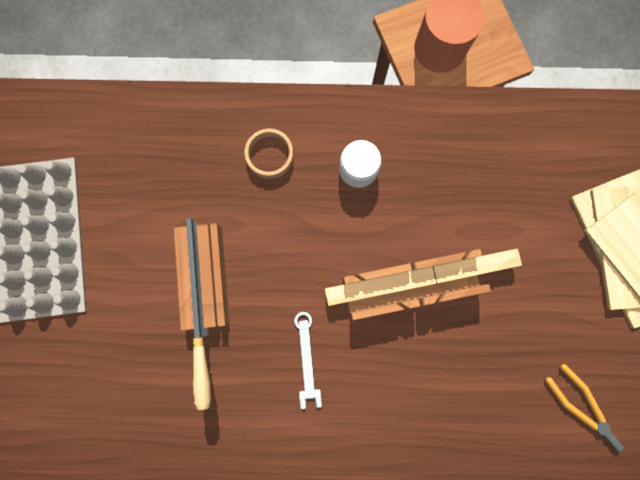

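View pics/wrist0.png

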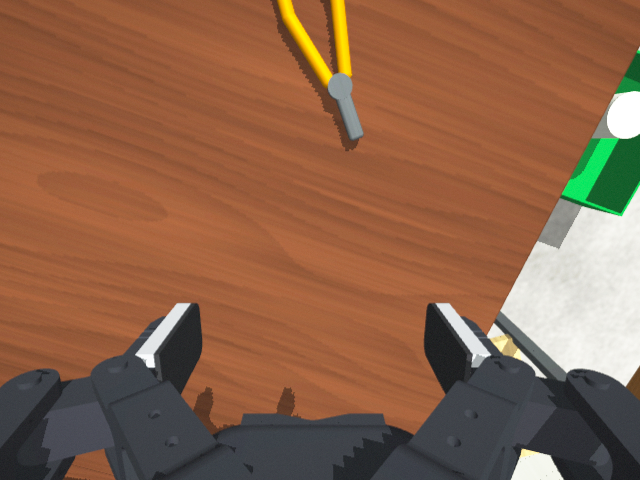

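```bash
cat > h.py <<'E'
import numpy as np, cv2
from scipy.spatial.transform import Rotation as Rn
from workcell import sensors, vision
np.set_printoptions(precision=4,suppress=True)
def Rt(o): return Rn.from_euler('xyz',o,degrees=True).as_matrix()
def cam(n,obs=None):
    c=vision.calibration(n);K=c['camera_matrix']
    if n=='wrist':
        obs=obs or sensors.get_obs(); T=np.eye(4);T[:3,:3]=Rt(obs['tcp_rot']);T[:3,3]=obs['ee_pos']
        E=np.linalg.inv(T@c['mount'])
    else:E=c['extrinsics']
    return K,E
def ray(c,uv):
    K,E=c; d=np.array([(uv[0]-K[0,2])/K[0,0],-(uv[1]-K[1,2])/K[1,1],-1.])
    R=E[:3,:3]; return -R.T@E[:3,3], R.T@d
def onz(c,uv,z):
    o,d=ray(c,uv); return o+d*(z-o[2])/d[2]
def tri(obs):
    A=np.zeros((3,3));b=np.zeros(3);L=[]
    for c,uv in obs:
        o,d=ray(c,uv);d=d/np.linalg.norm(d);P=np.eye(3)-np.outer(d,d);A+=P;b+=P@o;L.append((o,d))
    p=np.linalg.solve(A,b); return p,[np.linalg.norm(np.cross(p-o,d)) for o,d in L]
def proj(c,p):
    K,E=c;q=E[:3,:3]@np.asarray(p)+E[:3,3];return np.array([K[0,2]+K[0,0]*q[0]/-q[2],K[1,2]+K[1,1]*q[1]/q[2]])
def zoom(img,x0,y0,w,h,f,name):
    cv2.imwrite(name,cv2.resize(img[y0:y0+h,x0:x0+w],None,fx=f,fy=f,interpolation=cv2.INTER_CUBIC))
E
python3 - <<'E'
from h import *
t=cv2.imread('pics/top0.png');s=cv2.imread('pics/side0.png')
zoom(t,320,240,210,100,3.8,'pics/tbox.png');zoom(t,150,200,100,220,2.7,'pics/tsaw.png')
zoom(s,220,250,140,230,2.6,'pics/sbox.png');zoom(s,140,120,220,90,3.6,'pics/ssaw.png')
E
```

```text
(no output)
```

View pics/tbox.png

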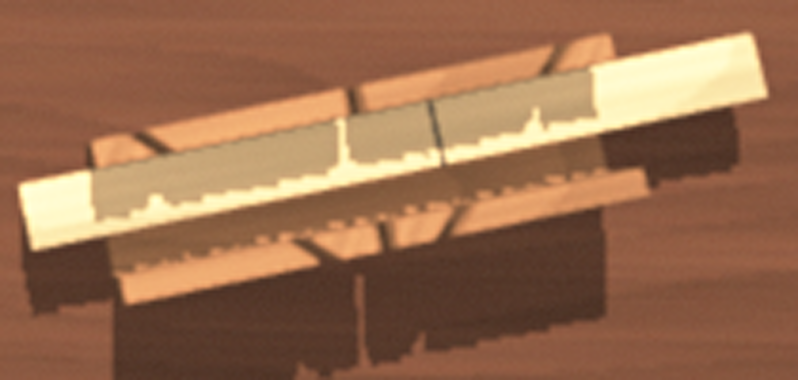

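View pics/tsaw.png

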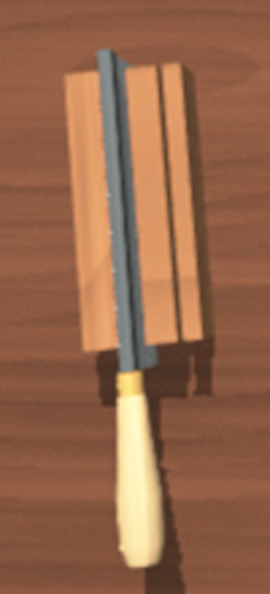

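View pics/sbox.png

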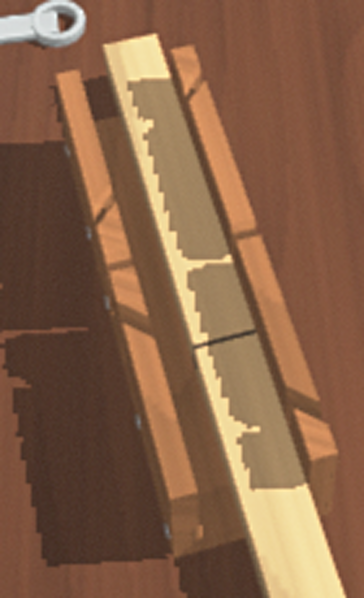

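View pics/ssaw.png

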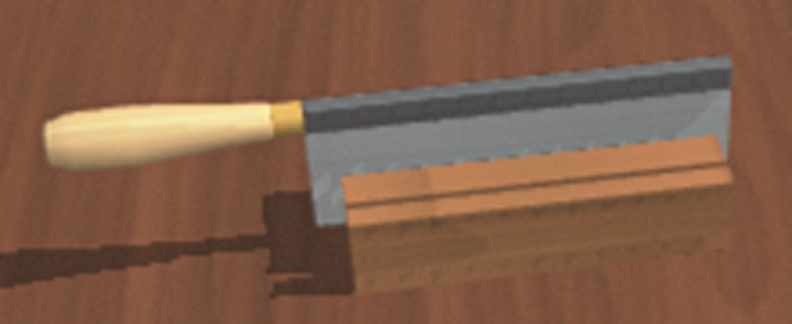

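```bash
python3 - <<'E'
from h import *
T=cam('top');S=cam('side')
def t(x,y,f,a,b): return (a+x/f,b+y/f)
tb=lambda x,y:t(x,y,3.8,320,240); ts=lambda x,y:t(x,y,2.7,150,200)
sb=lambda x,y:t(x,y,2.6,220,250); ss=lambda x,y:t(x,y,3.6,140,120)
for n,a,b in [('back',tb(351,100),sb(246,235)),('front',tb(386,236),sb(121,265)),('lineb',tb(431,101),sb(256,331)),('linef',tb(444,165),sb(195,346)),
  ('toe',ts(105,52),ss(731,62)),('heel',ts(126,372),ss(303,106)),('batt+y bk',tb(18,184),sb(157,34)),('batt+y fr',tb(33,250),sb(104,46)),('wall fr +y out',tb(122,305),sb(57,72)),('wall fr -y out',tb(650,190),sb(171,500)),('block NE',ts(182,65),ss(731,178)),('block SE',ts(203,340),ss(349,222))]:
    p,e=tri([(T,a),(S,b)]); print(n,p,np.round(e,4), onz(T,a,.06),onz(T,a,.034))
b=onz(T,tb(351,100),.06);f=onz(T,tb(386,236),.06);d=b-f;print('box yaw',np.degrees(np.arctan2(d[1],d[0])),np.linalg.norm(d))
E
```

```text
back [ 0.5675 -0.1655  0.0554] [0.0018 0.0018] [ 0.5653 -0.1646  0.06  ] [ 0.5672 -0.1697  0.034 ]
front [ 0.5069 -0.1804  0.0579] [0.0023 0.0023] [ 0.5046 -0.18    0.06  ] [ 0.5045 -0.1856  0.034 ]
lineb [ 0.5695 -0.2065  0.036 ] [0.0022 0.0022] [ 0.5655 -0.2007  0.06  ] [ 0.5674 -0.207   0.034 ]
linef [ 0.5401 -0.2124  0.0354] [0.0024 0.0024] [ 0.5368 -0.2063  0.06  ] [ 0.5378 -0.2128  0.034 ]
toe [0.6384 0.216  0.0838] [0.0026 0.0026] [0.6398 0.223  0.06  ] [0.6442 0.2307 0.034 ]
heel [0.4418 0.1931 0.0836] [0.0019 0.0019] [0.4379 0.1993 0.06  ] [0.4355 0.2062 0.034 ]
batt+y bk [ 0.5272 -0.015   0.0338] [0.0019 0.0019] [ 0.5247 -0.015   0.06  ] [ 0.5253 -0.0151  0.034 ]
batt+y fr [ 0.4973 -0.0225  0.034 ] [0.0022 0.0022] [ 0.4955 -0.0222  0.06  ] [ 0.495  -0.0226  0.034 ]
wall fr +y out [ 0.4743 -0.0621  0.0605] [0.0023 0.0023] [ 0.4719 -0.0622  0.06  ] [ 0.4707 -0.064   0.034 ]
wall fr -y out [ 0.5284 -0.2981  0.0612] [0.0011 0.0011] [ 0.5273 -0.2986  0.06  ] [ 0.528  -0.3082  0.034 ]
block NE [0.6366 0.1762 0.0471] [0.0022 0.0022] [0.6323 0.1731 0.06  ] [0.6364 0.1792 0.034 ]
block SE [0.4599 0.155  0.0464] [0.0023 0.0023] [0.4584 0.1521 0.06  ] [0.4568 0.1575 0.034 ]
box yaw 14.25788356543422 0.06258917130495262
```

```bash
cat >> h.py <<'E'
def goto(p,zaxis_deg=None,R=None):
    """delta from measured pose to tool-down pose with tool z axis at world azimuth"""
    o=sensors.get_obs();R0=Rt(o['tcp_rot'])
    if R is None:
        a=np.radians(zaxis_deg);z=np.array([np.cos(a),np.sin(a),0]);x=np.array([0,0,-1.]);R=np.c_[x,np.cross(z,x),z]
    rv=Rn.from_matrix(R0.T@R).as_rotvec(degrees=True)
    d=(np.asarray(p)-o['ee_pos'])*1000
    print('turn',rv,'shift(tool old)',R0.T@d,'shift(tool new)',R.T@d,'q',o['q'])
E
python3 - <<'E'
from h import *
o=sensors.get_obs();print(Rt(o['tcp_rot']))
for a in (13,-167): goto([0.54,-0.21,0.16],a)
E
```

```text
[[-0.0004  0.9448  0.3277]
 [ 0.001   0.3277 -0.9448]
 [-1.     -0.     -0.001 ]]
turn [-83.8736  -0.0489  -0.043 ] shift(tool old) [  70.9116  441.3844 -174.4125] shift(tool new) [ 70.7357 220.5952 420.2411] q [-70.8732   5.0048  10.0448  95.0994  -0.0007  90.0004]
turn [96.1264 -0.0442  0.0504] shift(tool old) [  70.9116  441.3844 -174.4125] shift(tool new) [  70.7357 -220.5952 -420.2411] q [-70.8732   5.0048  10.0448  95.0994  -0.0007  90.0004]
```

{"op": "carry_out", "data": {
  "increments": [
    [0,0,0,5,57,-25,100],
    [0,0,0,5,57,-25,100],
    [0,0,0,5,57,-25,100],
    [0,0,0,5,57,-25,100],
    [0,0,0,5,57,-25,100],
    [0,0,0,5,57,-25,100],
    [0,0,0,5,57,-25,100],
    [0,0,0,5,57,-25,100],
    [-10.5,0,0,0,0,0,100],
    [-10.5,0,0,0,0,0,100],
    [-10.5,0,0,0,0,0,100],
    [-10.5,0,0,0,0,0,100]
  ]
}}

```text
time: 1.65
ee_pos: [0.5454, -0.1811, 0.1909]
tcp_rot: [-170.3, 90.0, 161.2]
wrist_force: [-0.0, -0.4, -0.9]
opening: 0.0855
```

{"op": "carry_out", "data": {
  "increments": [
    [-10.5,0,0,0,0,0,100],
    [-10.5,0,0,0,0,0,100],
    [-10.5,0,0,0,0,0,100],
    [-10.5,0,0,0,0,0,100],
    [0,0,0,0,0,0,100]
  ]
}}

```text
time: 2.28
ee_pos: [0.5454, -0.1812, 0.191]
tcp_rot: [149.5, 90.0, 162.6]
wrist_force: [-0.6, -0.5, 0.3]
opening: 0.0854
```

```bash
python3 - <<'E'
from h import *
o=sensors.get_obs();print(o['time'],o['ee_pos'],o['tcp_rot'],o['q'])
np.savez('pics/w1.npz',p=o['ee_pos'],r=o['tcp_rot'])
cv2.imwrite('pics/w1.png',vision.camera('wrist')[:,:,::-1])
E
```

```text
2.275 [ 0.5454 -0.1812  0.191 ] [149.5306  89.9682 162.5834] [-18.3825   7.7682   8.6459  90.9096  -0.0005  58.5647]
```

View pics/w1.png

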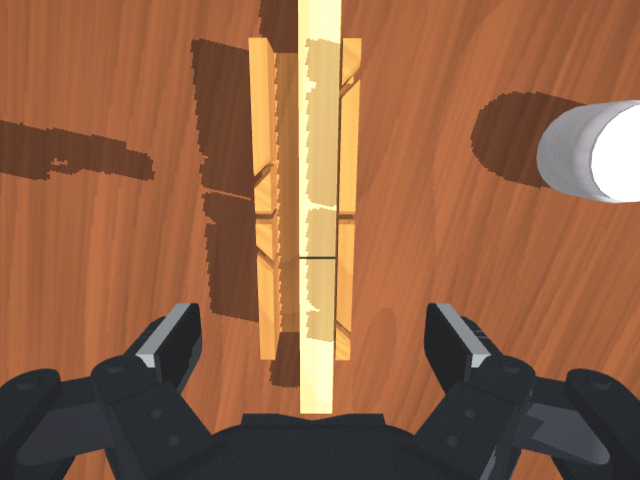

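```bash
python3 - <<'E'
from h import *
w=cv2.imread('pics/w1.png'); zoom(w,245,190,130,90,6,'pics/w1z.png'); zoom(w,240,330,130,90,6,'pics/w1e.png')
E
```

```text
(no output)
```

View pics/w1z.png

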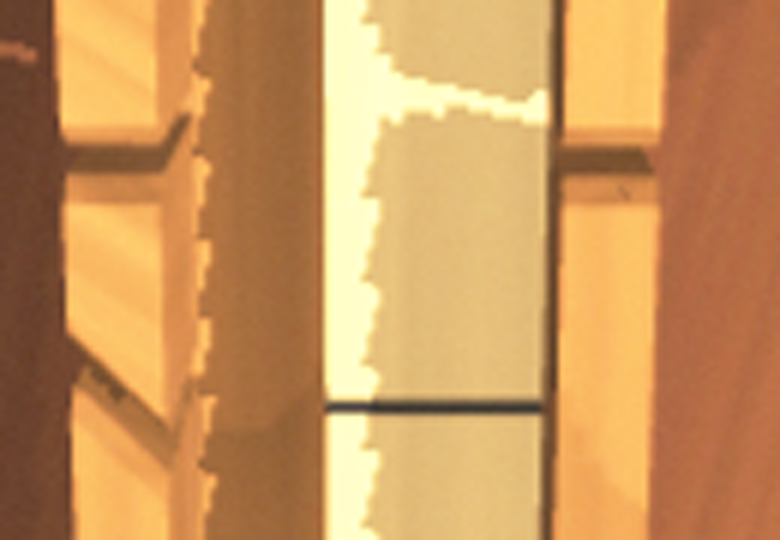

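View pics/w1e.png

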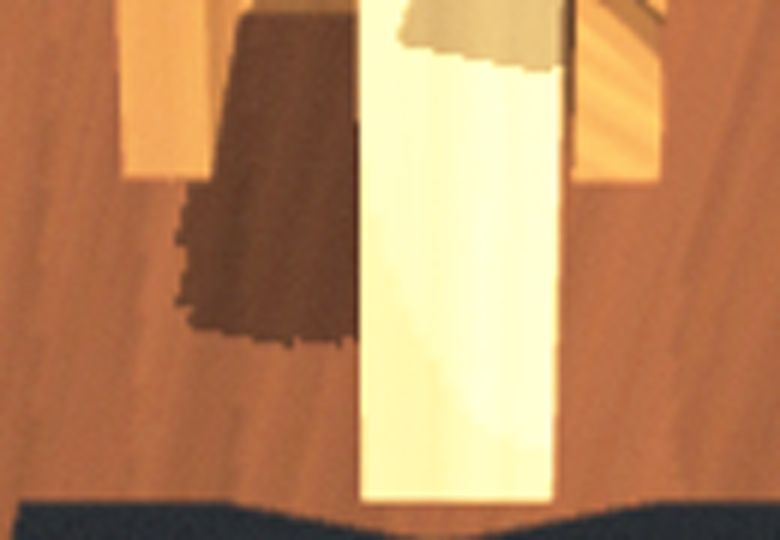

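```bash
cat > w1.py <<'E'
from h import *
d=np.load('pics/w1.npz');W=cam('wrist',dict(ee_pos=d['p'],tcp_rot=d['r']))
z=lambda x,y:(245+x/6,190+y/6); e=lambda x,y:(240+x/6,330+y/6)
f=onz(W,z(114,166),.06);b=onz(W,z(608,166),.06);lf=onz(W,z(325,407),.034);lb=onz(W,z(543,407),.034)
print('front',f,'back',b,np.linalg.norm(b-f));dd=b-f;print('yaw slots',np.degrees(np.arctan2(dd[1],dd[0])))
dd=lb-lf;print('line',lf,lb,np.linalg.norm(dd),np.degrees(np.arctan2(dd[1],dd[0])))
# wall edges: front wall outer edge, back wall inner
for n,p,q,zz in [('front outer',(250.5,40),e(123,180),.06),('back outer',(360.5,40),e(660,180),.06),('batt front',z(325,0),e(361,499),.034)]:
    P=onz(W,p,zz);Q=onz(W,q,zz);v=P-Q;print(n,P,Q,np.linalg.norm(v),'yaw',np.degrees(np.arctan2(-v[0],v[1])))
c=(f+b)/2;
E1=onz(W,e(361,499),.034);E2=onz(W,e(553,499),.034);print('end',E1,E2)
for yaw in (12.8,13.2):
    a=np.radians(yaw);X=np.array([np.cos(a),np.sin(a),0]);Y=np.array([-X[1],X[0],0])
    g=lambda p:np.array([(p-c)@X,(p-c)@Y])*1000
    print(yaw,c,'line',g(lf),g(lb),'end',g(E1),g(E2))
E
python3 w1.py
```

```text
front [ 0.5062 -0.1792  0.06  ] back [ 0.5657 -0.1654  0.06  ] 0.06104105344492954
yaw slots 13.07098600819686
line [ 0.5393 -0.2124  0.034 ] [ 0.5689 -0.2055  0.034 ] 0.030396193474759695 13.080030704555249
front outer [ 0.4748 -0.0646  0.06  ] [ 0.5264 -0.298   0.06  ] 0.23908059041159282 yaw 12.464633078611898
back outer [ 0.5451 -0.0483  0.06  ] [ 0.5986 -0.2812  0.06  ] 0.23897956009455762 yaw 12.951960399962458
batt front [ 0.527 -0.157  0.034] [ 0.5737 -0.3634  0.034 ] 0.21161463297542457 yaw 12.752420972829565
end [ 0.5737 -0.3634  0.034 ] [ 0.6033 -0.3565  0.034 ]
12.8 [ 0.5359 -0.1723  0.06  ] line [ -5.5877 -39.8111] [ 24.8081 -39.6625] end [  -5.462  -194.6967] [  24.8924 -194.5267]
13.2 [ 0.5359 -0.1723  0.06  ] line [ -5.8655 -39.7711] [ 24.5306 -39.8348] end [  -6.8211 -194.6538] [  23.5337 -194.6957]
```

```bash
cat >> h.py <<'E'
YAW=12.95;C0=np.array([0.5359,-0.1723,0.])
def box(x,y,z):
    a=np.radians(YAW);X=np.array([np.cos(a),np.sin(a),0]);Y=np.array([-X[1],X[0],0]);return C0+X*x/1e3+Y*y/1e3+np.array([0,0,z/1e3])
E
python3 -c "
from h import *
goto(box(10,-180,80),YAW);goto(box(10,-180,10),YAW)"
```

```text
turn [-0.0556 -0.0174 -0.0137] shift(tool old) [ 111.0337 -169.1798    2.9061] shift(tool new) [ 111.0751 -169.1559    2.7082] q [-18.3816   7.7628   8.6495  90.9088   0.0027  58.724 ]
turn [-0.0556 -0.0174 -0.0137] shift(tool old) [ 181.0337 -169.1966    2.9273] shift(tool new) [ 181.0751 -169.1559    2.7082] q [-18.3816   7.7628   8.6495  90.9088   0.0027  58.724 ]
```

{"op": "carry_out", "data": {
  "increments": [
    [0,0,0,0,-56.4,1,100],
    [0,0,0,0,-56.4,1,100],
    [0,0,0,30,-56.4,0.8,100],
    [0,0,0,40,0,0,100],
    [0,0,0,41,0,0,80],
    [0,0,0,40,0,0,60],
    [0,0,0,30,0,0,60],
    [0,0,0,0,0,0,60],
    [0,0,0,0,0,0,60]
  ]
}}

```text
time: 3.45
ee_pos: [0.5869, -0.3445, 0.0124]
tcp_rot: [-43.6, 89.9, -30.6]
wrist_force: [-0.0, 0.1, -0.2]
opening: 0.0512
```

```bash
python3 - <<'E'
from h import *
o=sensors.get_obs();print(o['time'],o['ee_pos'],o['tcp_rot'],o['q'],o['opening'],o['wrist_force'])
cv2.imwrite('pics/w2.png',vision.camera('wrist')[:,:,::-1])
E
```

```text
3.45 [ 0.5869 -0.3445  0.0124] [-43.5818  89.9151 -30.5544] [-30.4134  23.882    8.5446  74.5777  -0.0002  46.5592] 0.05116083956677673 [-0.0117  0.1263 -0.2476]
```

View pics/w2.png

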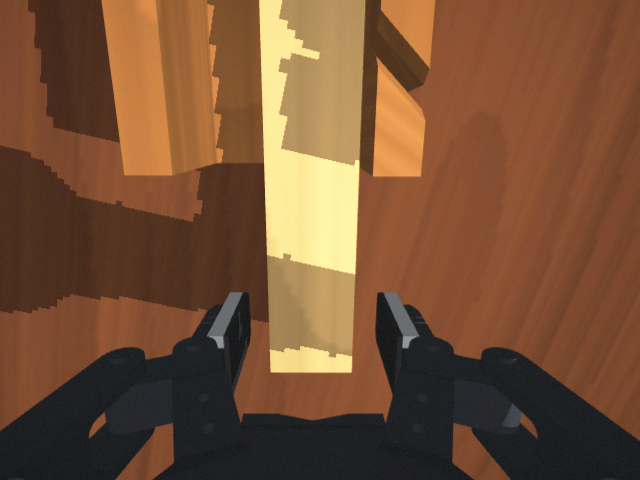

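{"op": "carry_out", "data": {
  "increments": [
    [0,0,0,0,0,0,30],
    [0,0,0,0,0,0,20],
    [0,0,0,0,0,0,20],
    [0,0,0,0,0,0,20],
    [0,0,0,0,0,0,20]
  ],
  "squeeze": 25
}}

```text
time: 4.12
ee_pos: [0.5869, -0.3447, 0.0124]
tcp_rot: [-45.6, 89.9, -32.5]
wrist_force: [-1.3, -1.6, 5.8]
opening: 0.0294
```

{"op": "carry_out", "data": {
  "increments": [
    [0,0,0,0,5,0,20],
    [0,0,0,0,9,0,20],
    [0,0,0,0,9,0,20],
    [0,0,0,0,9,0,20],
    [0,0,0,0,5,0,20],
    [0,0,0,0,0,0,20],
    [0,0,0,0,0,0,20]
  ]
}}

```text
time: 5.0
ee_pos: [0.5786, -0.3089, 0.0127]
tcp_rot: [-52.6, 89.8, -39.5]
wrist_force: [-1.0, -1.4, 7.9]
opening: 0.0293
```

```bash
python3 - <<'E'
from h import *
o=sensors.get_obs();print(o['time'],o['ee_pos'],o['tcp_rot'],o['opening'],o['wrist_force'])
np.savez('pics/w3.npz',p=o['ee_pos'],r=o['tcp_rot'])
cv2.imwrite('pics/w3.png',vision.camera('wrist')[:,:,::-1])
t=cv2.cvtColor(vision.camera('top'),cv2.COLOR_RGB2BGR);cv2.imwrite('pics/t3.png',t)
zoom(t,320,240,210,100,3.8,'pics/t3z.png')
E
```

```text
5.0 [ 0.5786 -0.3089  0.0127] [-52.6104  89.8335 -39.5099] 0.029304612967587722 [-1.0125 -1.3905  7.8948]
```

View pics/w3.png

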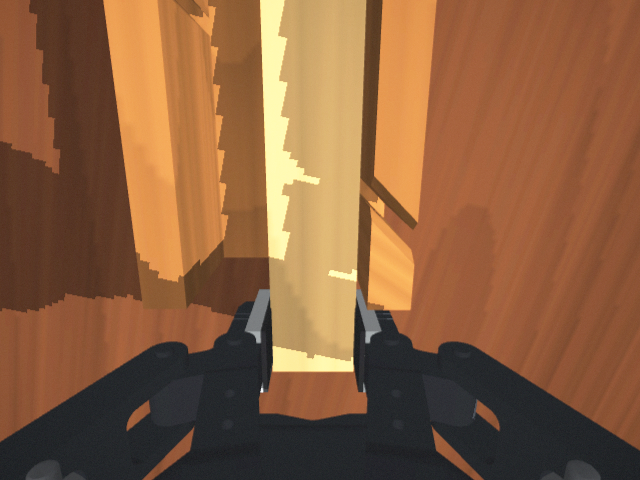

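View pics/t3z.png

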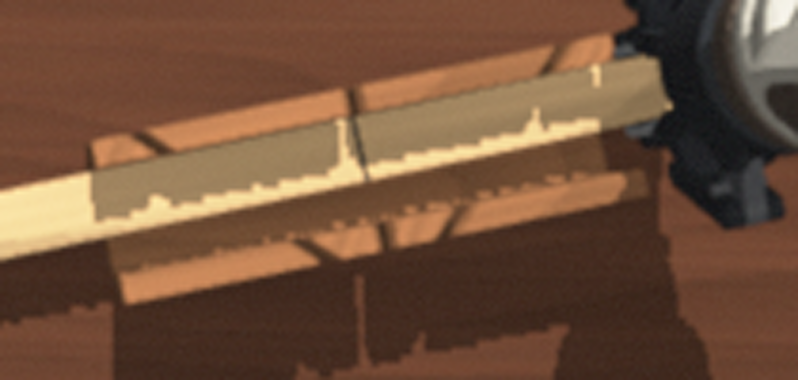

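```bash
python3 - <<'E'
from h import *
T=cam('top');tb=lambda x,y:(320+x/3.8,240+y/3.8)
f=onz(T,tb(386,236),.06);b=onz(T,tb(351,100),.06);c=(f+b)/2
a=np.radians(YAW);Y=np.array([-np.sin(a),np.cos(a),0])
for l in [((431,101),(444,165)),((354,118),(367,180))]:
    p=[onz(T,tb(*q),.034) for q in l];print([(q-c)@Y*1000 for q in p])
E
```

```text
[np.float64(-41.098731652883785), np.float64(-40.06499449078719)]
[np.float64(-4.138565357086254), np.float64(-3.4738371974172755)]
```

{"op": "carry_out", "data": {
  "increments": [
    [0,0,0,0,2,0,20],
    [0,0,0,0,1.4,0,20],
    [0,0,0,0,0,0,20],
    [0,0,0,0,0,0,60],
    [0,0,0,0,0,0,60],
    [0,0,0,0,0,0,60],
    [0,0,0,-20,0,0,60],
    [0,0,0,-50,0,0,80],
    [0,0,0,-40,45,0,100],
    [0,0,0,-30,50,0,100],
    [0,0,0,0,30,0,100],
    [0,0,0,0,0,0,100]
  ]
}}

```text
time: 6.6
ee_pos: [0.549, -0.1816, 0.1533]
tcp_rot: [-26.8, 89.9, -13.6]
wrist_force: [-0.5, -0.6, -0.2]
opening: 0.0851
```

```bash
python3 - <<'E'
from h import *
o=sensors.get_obs();print(o['time'],o['ee_pos'],o['tcp_rot'],o['opening'],o['wrist_force'])
np.savez('pics/w4.npz',p=o['ee_pos'],r=o['tcp_rot'])
w=cv2.cvtColor(vision.camera('wrist'),cv2.COLOR_RGB2BGR);cv2.imwrite('pics/w4.png',w)
zoom(w,220,180,180,130,4.4,'pics/w4z.png')
E
```

```text
6.6 [ 0.549  -0.1816  0.1533] [-26.8361  89.8503 -13.5744] 0.08509816562934679 [-0.5097 -0.5859 -0.1764]
```

View pics/w4.png

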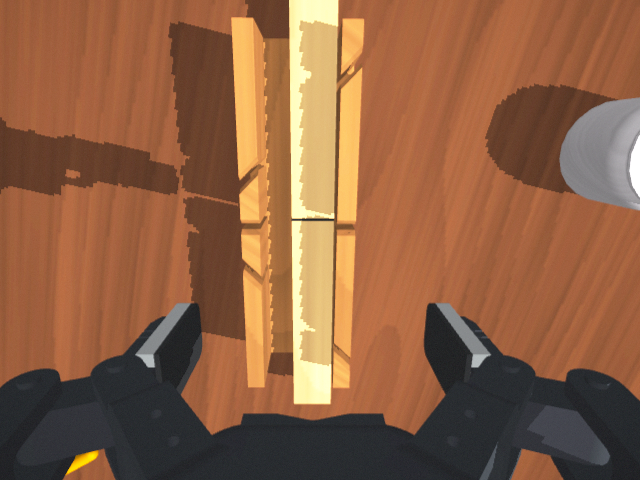

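View pics/w4z.png

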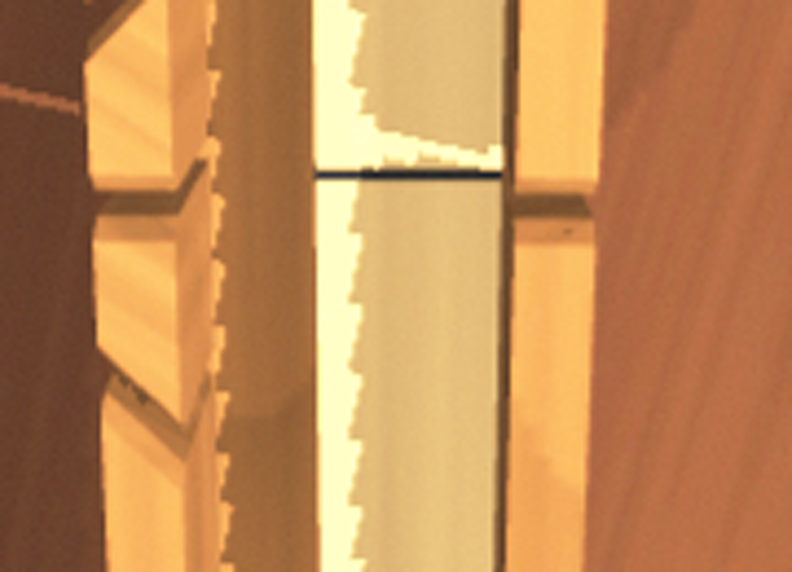

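```bash
python3 - <<'E'
from h import *
d=np.load('pics/w4.npz');W=cam('wrist',dict(ee_pos=d['p'],tcp_rot=d['r']))
z=lambda x,y:(220+x/4.4,180+y/4.4)
def bx(p):
    a=np.radians(YAW);X=np.array([np.cos(a),np.sin(a),0]);Y=np.array([-X[1],X[0],0]);p=p-C0;return np.round([p@X*1e3,p@Y*1e3,p[2]*1e3],2)
for n,q,zz in [('Ftop',z(135,183),.06),('Fbot',z(135,240),.06),('Btop',z(555,180),.06),('Bbot',z(555,242),.06),('Fslot dk top',z(135,193),.056),('Fslot dk bot',z(135,213),.056),('Bslot t',z(555,193),.056),('B b',z(555,215),.056),('lf',z(315,175),.034),('lb',z(502,174),.034),('bwall in',z(515,100),.06),('bwall out',z(604,100),.06),('fw out',z(92,220),.06),('batt back',z(503,100),.034),('far',(290,10),.034),('near',(293,400),.034)]:
    print(n,bx(onz(W,q,zz)))
# predicted pixel for slot geometry
for x in(-31,31): print([ (proj(W,box(x,y,zz))-[220,180])*4.4 for y,zz in((5,60),(2,56),(-2,56),(-5,60))])
E
```

```text
Ftop [-30.5    3.93  60.  ]
Fbot [-30.84  -4.65  60.  ]
Btop [30.66  4.69 60.  ]
Bbot [30.94 -4.64 60.  ]
Fslot dk top [-31.22   1.51  56.  ]
Fslot dk bot [-31.34  -1.54  56.  ]
Bslot t [31.1   1.83 56.  ]
B b [31.2  -1.53 56.  ]
lf [-5.69 -0.45 34.  ]
lb [24.51 -0.13 34.  ]
bwall in [24.56 16.41 60.  ]
bwall out [37.35 16.48 60.  ]
fw out [-37.02  -1.65  60.  ]
batt back [24.41 11.93 34.  ]
far [ -5.37 131.35  34.  ]
near [  -6.02 -151.55   34.  ]
[array([131.2536, 175.7919]), array([136.3613, 189.7891]), array([137.4181, 216.0063]), array([133.9858, 242.307 ])]
[array([557.3823, 177.9392]), array([554.3878, 191.8854]), array([553.5906, 218.0744]), array([555.331 , 244.3815])]
```

```bash
python3 -c "
from h import *
goto([0.52,0.20,0.19],96.6)"
```

```text
turn [-83.3872   0.0275   0.1205] shift(tool old) [-37.799  379.1311  59.2226] shift(tool new) [-37.4605 -15.1034 383.4646] q [-18.397    7.9067   4.5578  86.5384  -0.0076  58.3902]
```

{"op": "carry_out", "data": {
  "increments": [
    [0,0,0,-20,54,8.5,100],
    [0,0,0,-18,54,8.5,100],
    [0,0,0,0,54,8.5,100],
    [0,0,0,0,54,8.5,100],
    [0,0,0,0,54,8.5,100],
    [0,0,0,0,54,8.5,100],
    [0,0,0,0,54,8.5,100],
    [-10.4,0,0,0,0,0,100],
    [-10.4,0,0,0,0,0,100],
    [-10.4,0,0,0,0,0,100],
    [-10.4,0,0,0,0,0,100],
    [-10.4,0,0,0,0,0,100]
  ]
}}

```text
time: 8.15
ee_pos: [0.5217, 0.1977, 0.189]
tcp_rot: [169.1, 90.0, -125.5]
wrist_force: [-0.1, -0.5, 0.2]
opening: 0.0855
```

{"op": "carry_out", "data": {
  "increments": [
    [-10.4,0,0,0,0,0,100],
    [-10.4,0,0,0,0,0,100],
    [-10.4,0,0,0,0,0,100],
    [0,0,0,0,0,0,100]
  ]
}}

```text
time: 8.65
ee_pos: [0.5216, 0.1978, 0.189]
tcp_rot: [137.4, 90.0, -126.4]
wrist_force: [0.3, 0.1, -0.0]
opening: 0.0855
```

```bash
python3 - <<'E'
from h import *
o=sensors.get_obs();print(o['time'],o['ee_pos'],o['tcp_rot'],o['opening'],o['q'])
np.savez('pics/w5.npz',p=o['ee_pos'],r=o['tcp_rot'])
w=cv2.cvtColor(vision.camera('wrist'),cv2.COLOR_RGB2BGR);cv2.imwrite('pics/w5.png',w)
E
```

```text
8.65 [0.5216 0.1978 0.189 ] [ 137.4361   89.9846 -126.3667] 0.08550847338075053 [20.7723  5.3818  5.8136 90.4447 -0.0084 14.575 ]
```

View pics/w5.png

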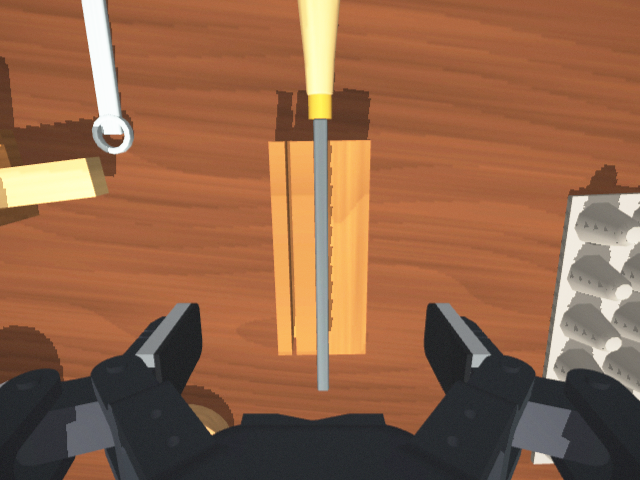

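```bash
python3 - <<'E'
from h import *
w=cv2.imread('pics/w5.png'); zoom(w,260,100,120,80,6.5,'pics/w5a.png'); zoom(w,260,320,120,80,6.5,'pics/w5b.png')
d=np.load('pics/w5.npz');W=cam('wrist',dict(ee_pos=d['p'],tcp_rot=d['r']))
h=onz(W,(320.5,120),.084);t=onz(W,(322.5,390),.084);v=t-h
print(h,t,np.linalg.norm(v),np.degrees(np.arctan2(v[1],v[0])),'grip',h+v*.3)
for (p,q) in [((270,141),(280,354)),((370,141),(365,353)),((287,141),(296,354))]:
    a=onz(W,p,.042);b=onz(W,q,.042);v=b-a;print(a,b,np.linalg.norm(v),np.degrees(np.arctan2(v[1],v[0])))
E
```

```text
[0.4411 0.1936 0.084 ] [0.637  0.2175 0.084 ] 0.1973322529419697 6.969407562669481 grip [0.4999 0.2008 0.084 ]
[0.4581 0.1586 0.042 ] [0.6361 0.1812 0.042 ] 0.1793352237030632 7.221324814671375
[0.4501 0.2324 0.042 ] [0.6271 0.2547 0.042 ] 0.1783446165155339 7.170549897983279
[0.4568 0.1712 0.042 ] [0.6345 0.195  0.042 ] 0.17936384579998182 7.645523200012835
```

View pics/w5a.png

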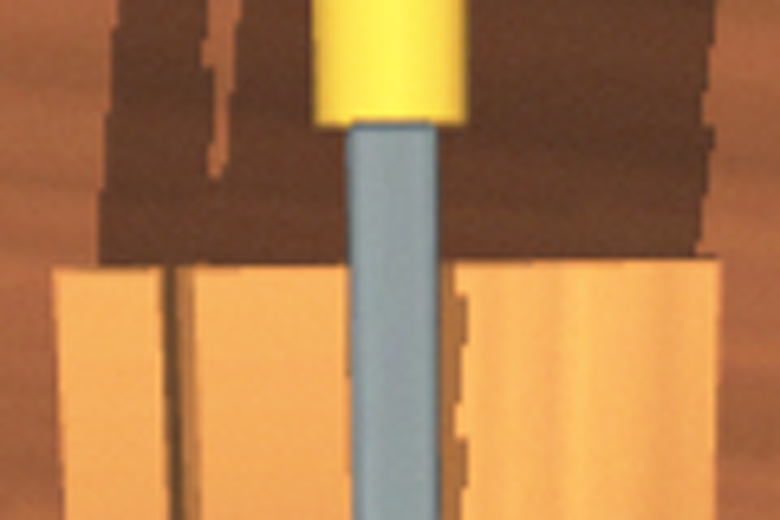

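View pics/w5b.png

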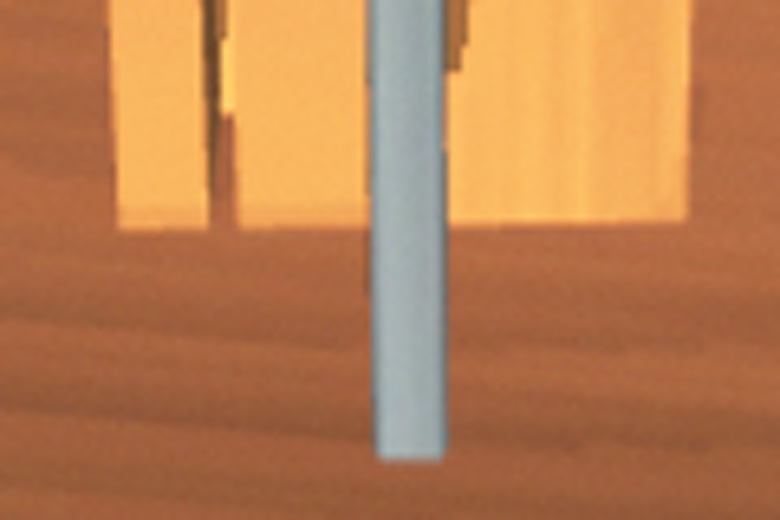

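```bash
python3 - <<'E'
from h import *
d=np.load('pics/w5.npz');W=cam('wrist',dict(ee_pos=d['p'],tcp_rot=d['r']))
h=onz(W,(320.6,118.8),.084);t=onz(W,(323.2,390.6),.084);v=t-h
a=np.degrees(np.arctan2(v[1],v[0]));g=h+v/np.linalg.norm(v)*.06;print(h,t,np.linalg.norm(v),a,'grip',g)
goto([g[0],g[1],.11],90+a)
goto([g[0],g[1],.057],90+a)
E
```

```text
[0.4404 0.1936 0.084 ] [0.6375 0.2181 0.084 ] 0.19859150679390472 7.103974961885982 grip [0.5   0.201 0.084]
turn [-1.0593 -0.0093 -0.0103] shift(tool old) [78.952  21.0425  5.3331] shift(tool new) [78.9491 20.9546  5.7086] q [20.7859  5.3712  5.8013 90.4424 -0.0065 14.7412]
turn [-1.0593 -0.0093 -0.0103] shift(tool old) [131.952   21.0331   5.3418] shift(tool new) [131.9491  20.9546   5.7086] q [20.7859  5.3712  5.8013 90.4424 -0.0065 14.7412]
```

{"op": "carry_out", "data": {
  "increments": [
    [-1.0,0,0,0,0,0,100],
    [0,0,0,20,21,5.7,100],
    [0,0,0,30,0,0,80],
    [0,0,0,29,0,0,60],
    [0,0,0,0,0,0,50],
    [0,0,0,0,0,0,50]
  ]
}}

```text
time: 9.45
ee_pos: [0.4998, 0.2016, 0.1112]
tcp_rot: [-77.7, 89.9, 19.5]
wrist_force: [0.3, 1.2, 0.9]
opening: 0.0429
```

```bash
python3 - <<'E'
from h import *
o=sensors.get_obs();print(o['time'],o['ee_pos'],o['tcp_rot'],o['opening'],o['q'])
np.savez('pics/w6.npz',p=o['ee_pos'],r=o['tcp_rot'])
w=cv2.cvtColor(vision.camera('wrist'),cv2.COLOR_RGB2BGR);cv2.imwrite('pics/w6.png',w)
E
```

```text
9.45 [0.4998 0.2016 0.1112] [-77.7395  89.9312  19.5418] 0.04294676731667112 [21.963   2.7057 -5.5883 81.6373 -0.0029 14.6818]
```

View pics/w6.png

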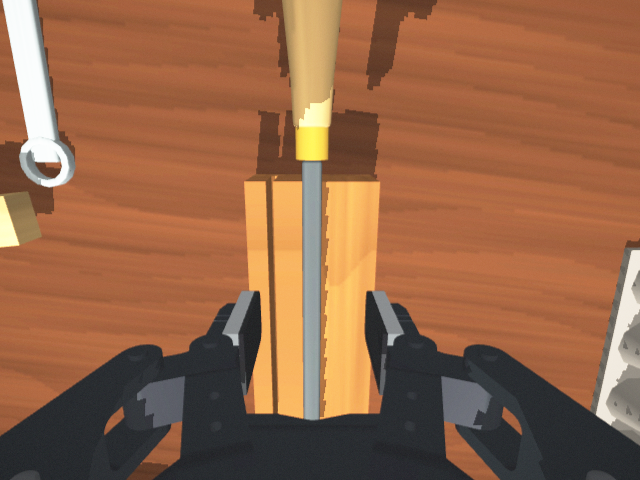

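```bash
python3 - <<'E'
from h import *
w=cv2.imread('pics/w6.png'); zoom(w,270,130,90,60,8,'pics/w6a.png')
L=[]
for n,uv in (('w5',(320.6,118.8)),('w6',(312.3,160.5))):
    d=np.load(f'pics/{n}.npz');L.append((cam('wrist',dict(ee_pos=d['p'],tcp_rot=d['r'])),uv))
print(tri(L)); print(onz(*L[1],.084))
c=L[1][0];a=onz(c,(312.3,160.5),.084);b=onz(c,(312.5,400),.084);v=b-a;print(b,np.degrees(np.arctan2(v[1],v[0])), 'grip',a+v/np.linalg.norm(v)*.06)
goto([.4998,.2011,.057],97.1)
E
```

```text
(array([0.4403, 0.1935, 0.0816]), [np.float64(0.00011081143105535431), np.float64(0.00011081143105537232)])
[0.4401 0.1934 0.084 ]
[0.5637 0.2093 0.084 ] 7.317002669434812 grip [0.4996 0.201  0.084 ]
turn [0.1879 0.0275 0.1048] shift(tool old) [54.507   0.4156 -0.5331] shift(tool new) [54.5079  0.3141 -0.5081] q [21.9616  2.6959 -5.5663 81.6294 -0.0001 14.6737]
```

View pics/w6a.png

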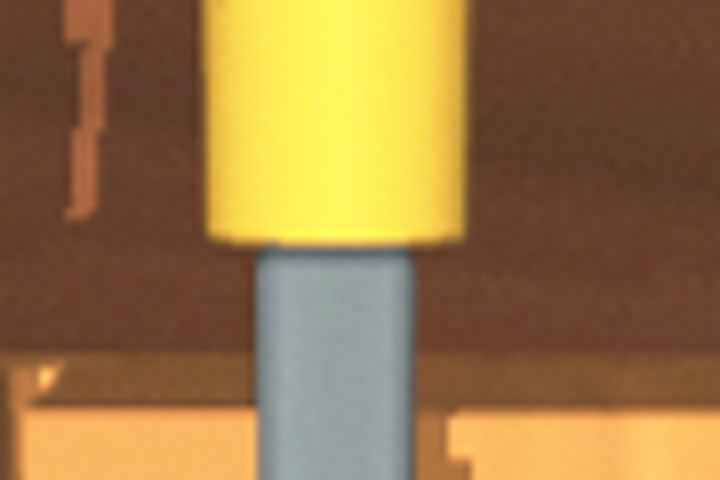

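{"op": "carry_out", "data": {
  "increments": [
    [0,0,0,25,0.2,-0.5,50],
    [0,0,0,25,0,0,50],
    [0,0,0,4.5,0,0,50],
    [0,0,0,0,0,0,50],
    [0,0,0,0,0,0,20],
    [0,0,0,0,0,0,5],
    [0,0,0,0,0,0,0],
    [0,0,0,0,0,0,0],
    [0,0,0,0,0,0,0],
    [0,0,0,0,0,0,0]
  ],
  "squeeze": 60
}}

```text
time: 10.75
ee_pos: [0.4998, 0.2011, 0.0566]
tcp_rot: [-77.6, 89.9, 19.8]
wrist_force: [-0.7, 0.5, 6.5]
opening: 0.0083
```

```bash
python3 - <<'E'
from h import *
o=sensors.get_obs();print(o['time'],o['ee_pos'],Rt(o['tcp_rot']),o['opening'],o['wrist_force'],o['torque'])
goto([.4998,.2011,.057],97.1)
E
```

```text
10.75 [0.4998 0.2011 0.0566] [[ 0.0017 -0.9919 -0.1273]
 [ 0.0006 -0.1273  0.9919]
 [-1.     -0.0017  0.0004]] 0.008310622867489239 [-0.7071  0.4838  6.4584] [-0.1621  0.1579 -0.1138]
turn [0.2158 0.0222 0.0998] shift(tool old) [-0.3905 -0.0277 -0.0109] shift(tool new) [-0.3905 -0.027  -0.011 ] q [ 21.9218   3.5957 -10.727   75.5752  -0.0039  14.606 ]
```

{"op": "carry_out", "data": {
  "increments": [
    [0,0,0,-5,0,0,0],
    [0,0,0,-15,0,0,0],
    [0,0,0,-25,0,0,0],
    [0,0,0,-30,0,0,0],
    [0,0,0,-30,0,0,0],
    [0,0,0,-25,0,0,0],
    [0,0,0,-10,0,0,0],
    [0,0,0,0,0,0,0],
    [0,0,0,0,0,0,0]
  ]
}}

```text
time: 11.88
ee_pos: [0.4988, 0.2008, 0.1943]
tcp_rot: [103.6, 89.9, -159.1]
wrist_force: [-0.6, -0.4, -2.9]
opening: 0.0078
```

```bash
python3 - <<'E'
from h import *
o=sensors.get_obs();print(o['time'],o['ee_pos'],Rt(o['tcp_rot']),o['opening'],o['wrist_force'],o['torque'])
np.savez('pics/w7.npz',p=o['ee_pos'],r=o['tcp_rot'])
for n in('wrist','top','side'):cv2.imwrite(f'pics/{n}7.png',cv2.cvtColor(vision.camera(n),cv2.COLOR_RGB2BGR))
E
```

```text
11.875 [0.4988 0.2008 0.1943] [[-0.0015 -0.9918 -0.1275]
 [-0.0006 -0.1275  0.9918]
 [-1.      0.0016 -0.0004]] 0.007831401705090597 [-0.6223 -0.4296 -2.8796] [-0.0367  0.012   0.0247]
```

View pics/wrist7.png

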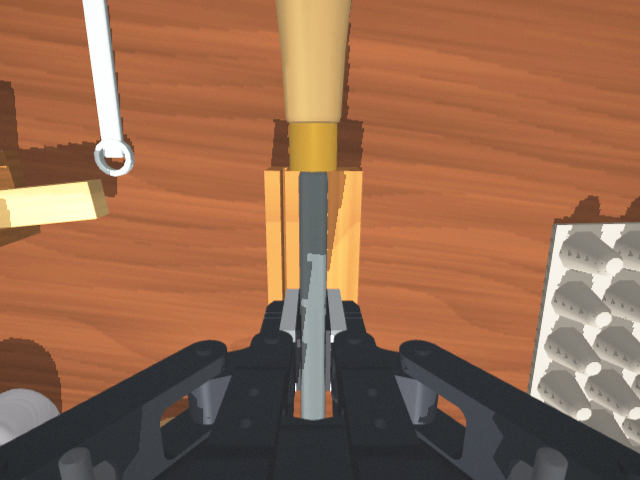

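View pics/side7.png

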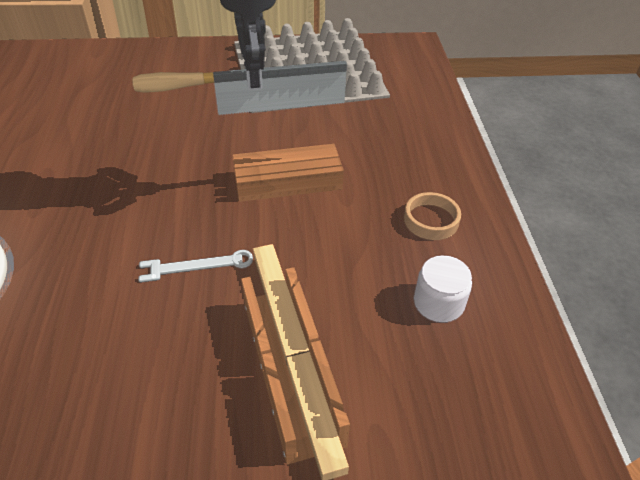

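View pics/top7.png

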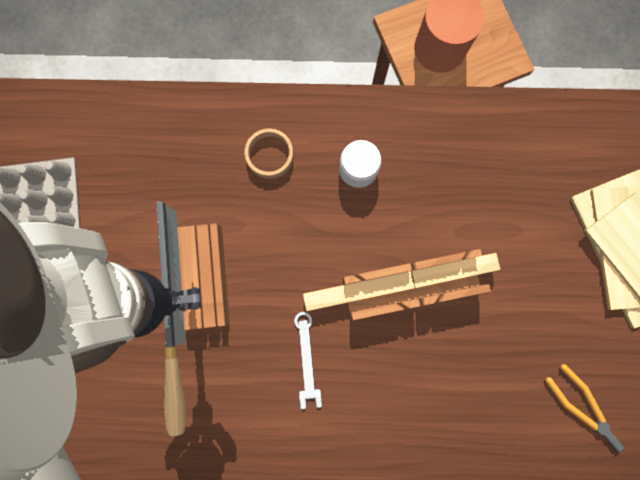

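```bash
cat > ov.py <<'E'
from h import *
import sys
def overlay(n,tag,dz=0,pitch=0,out=None):
    d=np.load(f'pics/w{tag}.npz');R=Rt(d['r'])
    X=-R[:,1];Y=R[:,2];Z=np.cross(X,Y)
    g=d['p']+Z*.0205
    print('X',X,'Z',Z,'g',g)
    im=cv2.imread(f'pics/{n}{tag}.png');c=cam(n,dict(ee_pos=d['p'],tcp_rot=d['r']))
    r={}
    for k,(x,z) in dict(toe=(140,-65),heel=(-60,-65),toeT=(140,7),heelT=(-60,7),toeB=(140,-7),heelB=(-60,-7)).items():
        p=g+X*x/1e3+Z*z/1e3;u=proj(c,p);r[k]=u;cv2.drawMarker(im,(int(u[0]*4),int(u[1]*4)),(0,0,255)) if 0 else None
        print(k,p,u)
    return im,r
if __name__=='__main__':
    im,r=overlay(sys.argv[1],sys.argv[2])
    pts=np.array(list(r.values()));x0,y0=np.maximum(pts.min(0).astype(int)-15,0);x1,y1=pts.max(0).astype(int)+15
    f=min(780/(x1-x0),580/(y1-y0));im=cv2.resize(im[y0:y1,x0:x1],None,fx=f,fy=f,interpolation=cv2.INTER_CUBIC)
    for u in r.values(): cv2.drawMarker(im,tuple(int(v) for v in (u-[x0,y0])*f),(0,0,255),cv2.MARKER_CROSS,12)
    print('off',x0,y0,'f',f);cv2.imwrite(f'pics/ov_{sys.argv[1]}{sys.argv[2]}.png',im)
E
python3 ov.py side 7; python3 ov.py top 7
```

```text
X [ 0.9918  0.1275 -0.0016] Z [0.0015 0.0006 1.    ] g [0.4989 0.2008 0.2148]
toe [0.6376 0.2186 0.1496] [342.6739 102.8327]
heel [0.4393 0.1931 0.1499] [216.822  115.1166]
toeT [0.6377 0.2187 0.2216] [344.8744  61.6922]
heelT [0.4394 0.1932 0.2219] [211.2894  73.3047]
toeB [0.6377 0.2186 0.2076] [344.4261  70.0737]
heelB [0.4394 0.1931 0.2079] [212.4183  81.8364]
off 196 46 f 4.785276073619632
X [ 0.9918  0.1275 -0.0016] Z [0.0015 0.0006 1.    ] g [0.4989 0.2008 0.2148]
toe [0.6376 0.2186 0.1496] [174.9068 210.7476]
heel [0.4393 0.1931 0.1499] [184.5094 342.0359]
toeT [0.6377 0.2187 0.2216] [158.3388 200.8001]
heelT [0.4394 0.1932 0.2219] [168.4332 347.0466]
toeB [0.6377 0.2186 0.2076] [161.8461 202.9059]
heelB [0.4394 0.1931 0.2079] [171.8467 345.9826]
off 143 185 f 3.2768361581920904
```

View pics/ov_side7.png

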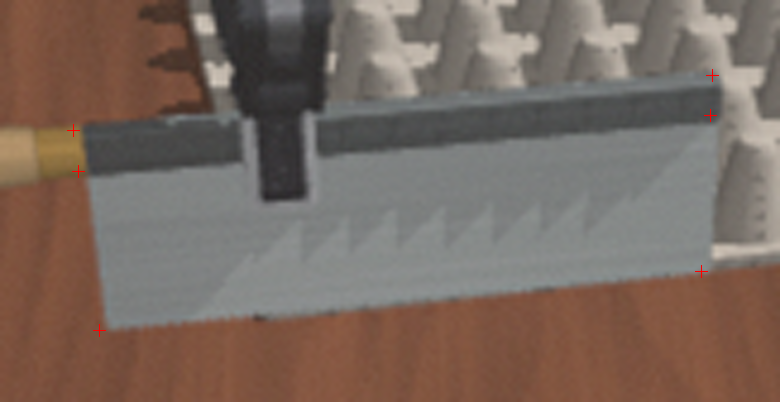

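View pics/ov_top7.png

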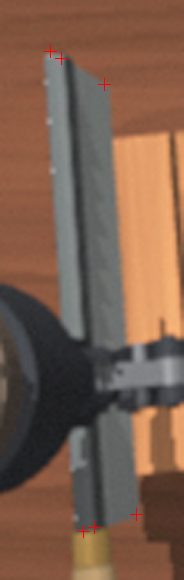

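```bash
python3 - <<'E'
from h import *
T=cam('top');print('tin',onz(T,(361,164),.065),onz(T,(361,182),0),'tape',onz(T,(269,154),.024),'toe',box(145,0,34))
goto(box(45,30,170),90+YAW)
E
```

```text
tin [ 0.7426 -0.0745  0.065 ] [ 0.7272 -0.0801  0.    ] tape [0.7707 0.0922 0.024 ] toe [ 0.6772 -0.1398  0.034 ]
turn [-5.627  -0.0176 -0.0857] shift(tool old) [  24.577   -31.0421 -340.4836] shift(tool new) [  24.4934    2.5298 -341.8923] q [21.9233  2.7629  3.6559 90.9805  0.0003 14.6003]
```

{"op": "carry_out", "data": {
  "increments": [
    [-2.8,0,0,0,0,0,0],
    [-2.8,0,0,0,0,-20,0],
    [0,0,0,0,0,-40,0],
    [0,0,0,0,0,-45,0],
    [0,0,0,0,0,-45,0],
    [0,0,0,0,0,-45,0],
    [0,0,0,0,0,-45,0],
    [0,0,0,4.5,2.5,-45,0],
    [0,0,0,10,0,-37,0],
    [0,0,0,10,0,-20,0],
    [0,0,0,0,0,0,0],
    [0,0,0,0,0,0,0]
  ]
}}

```text
time: 13.52
ee_pos: [0.5722, -0.1323, 0.1709]
tcp_rot: [24.6, 90.0, 127.5]
wrist_force: [-0.1, 0.6, -2.1]
opening: 0.0083
```

```bash
python3 - <<'E'
from h import *
o=sensors.get_obs();print(o['time'],o['ee_pos'],Rt(o['tcp_rot']),o['opening'],o['wrist_force'],o['torque'])
np.savez('pics/w8.npz',p=o['ee_pos'],r=o['tcp_rot'])
for n in('wrist',):cv2.imwrite(f'pics/{n}8.png',cv2.cvtColor(vision.camera(n),cv2.COLOR_RGB2BGR))
goto(box(45,30,170),90+YAW)
E
```

```text
13.525 [ 0.5722 -0.1323  0.1709] [[-0.0003 -0.9745 -0.2242]
 [ 0.0004 -0.2242  0.9745]
 [-1.      0.0002  0.0005]] 0.008276784357130475 [-0.1212  0.6213 -2.1006] [-0.0258  0.0063 -0.0421]
turn [0.0324 0.0086 0.0189] shift(tool old) [ 1.2755 -0.5025 -0.9371] shift(tool new) [ 1.2755 -0.5034 -0.9366] q [-13.0121   9.3005   8.1856  88.8718   0.016  -25.9945]
```

View pics/wrist8.png

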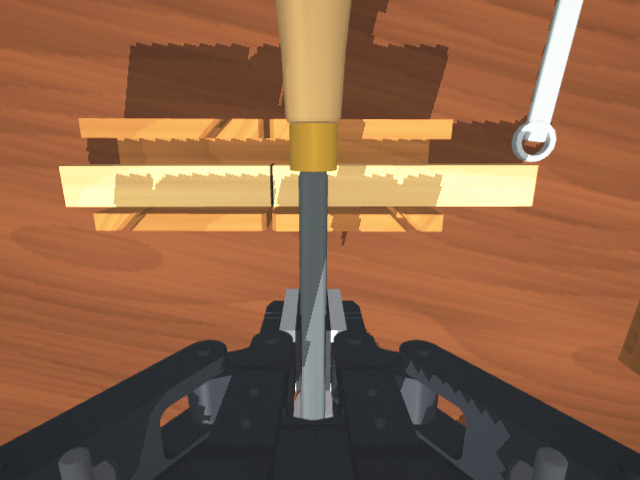

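```bash
python3 - <<'E'
from h import *
w=cv2.imread('pics/wrist8.png'); zoom(w,235,110,100,130,4.5,'pics/w8a.png'); zoom(w,290,160,50,130,4.5,'pics/w8b.png')
a=cv2.imread('pics/w8a.png');b=cv2.imread('pics/w8b.png');cv2.imwrite('pics/w8c.png',np.hstack([a,b]))
E
```

```text
(no output)
```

View pics/w8c.png

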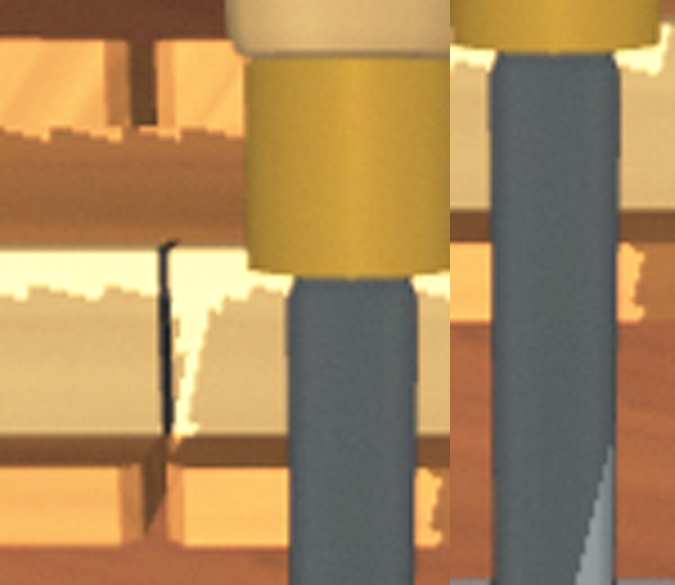

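```bash
python3 - <<'E'
from h import *
d=np.load('pics/w8.npz');W=cam('wrist',dict(ee_pos=d['p'],tcp_rot=d['r']))
for x in(-37,-31,-25,25,31,37): print(x,[np.round((proj(W,box(x,y,zz))-[235,110])*4.5,1) for y,zz in((5,60),(2,56),(-2,56),(-5,60))])
for x in (-5.5,24.5): print('line',(proj(W,box(x,0,34))-[235,110])*4.5)
R=Rt(d['r']);X=-R[:,1];Y=R[:,2];Z=-R[:,0]
for x in(-60,-40,-20): print([np.round((proj(W,d['p']+Z*.027+X*x/1e3+Y*s)-[290,160])*4.5+[450,0],1) for s in(-.0045,.0045)])
E
```

```text
-37 [array([169.2,  40.3]), array([151.2,  41.6]), array([123.5,  41.6]), array([98.9, 40.3])]
-31 [array([170.4,  84.4]), array([152.5,  84.9]), array([125. ,  84.9]), array([100.5,  84.4])]
-25 [array([171.5, 127.8]), array([153.8, 127.7]), array([126.5, 127.7]), array([102.2, 127.8])]
25 [array([180.9, 468.7]), array([163.9, 463.6]), array([138. , 463.6]), array([115.2, 468.7])]
31 [array([181.9, 507.2]), array([165.1, 501.5]), array([139.3, 501.5]), array([116.6, 507.2])]
37 [array([183. , 545.2]), array([166.2, 539. ]), array([140.6, 539. ]), array([118.1, 545.2])]
line [160.2041 251.9463]
line [165.6318 434.8778]
[array([488.9,  56.1]), array([622.6,  56.1])]
[array([491.7, 343.5]), array([619.4, 343.5])]
[array([494.3, 605.8]), array([616.4, 605.8])]
```

```bash
cat >> h.py <<'E'
C0=box(0,0.45,0); YAW=12.5
E
python3 - <<'E'
from h import *
goto(box(5,0,117),90+YAW)
E
```

```text
turn [0.4824 0.0087 0.0189] shift(tool old) [ 54.2579  39.5319 -30.5116] shift(tool new) [ 54.2755  39.2558 -30.8351] q [-13.0121   9.3005   8.1856  88.8718   0.016  -25.9945]
```

{"op": "carry_out", "data": {
  "increments": [
    [0.5,0,0,0,0,0,0],
    [0,0,0,0,19.6,-15.4,0],
    [0,0,0,14,19.6,-15.4,0],
    [0,0,0,25,0,0,0],
    [0,0,0,15,0,0,0],
    [0,0,0,0,0,0,0],
    [0,0,0,0,0,0,0]
  ]
}}

```text
time: 14.45
ee_pos: [0.5412, -0.1714, 0.1178]
tcp_rot: [-116.9, 89.9, -14.4]
wrist_force: [0.5, -1.4, -2.4]
opening: 0.0082
```

```bash
python3 - <<'E'
from h import *
o=sensors.get_obs();print(o['time'],o['ee_pos'],Rt(o['tcp_rot']),o['opening'],o['wrist_force'],o['torque'])
np.savez('pics/w9.npz',p=o['ee_pos'],r=o['tcp_rot'])
for n in('wrist','top','side'):cv2.imwrite(f'pics/{n}9.png',cv2.cvtColor(vision.camera(n),cv2.COLOR_RGB2BGR))
goto(box(5,0,117),90+YAW)
w=cv2.imread('pics/top9.png');zoom(w,340,190,150,150,4,'pics/top9z.png')
w=cv2.imread('pics/side9.png');zoom(w,200,250,200,150,4,'pics/side9z.png')
E
python3 ov.py side 9 | grep -E "off|X"; python3 ov.py top 9 | grep -E "off|X"
```

```text
14.45 [ 0.5412 -0.1714  0.1178] [[ 0.001  -0.9765 -0.2157]
 [-0.0003 -0.2157  0.9765]
 [-1.     -0.0009 -0.0005]] 0.008203907846072157 [ 0.5358 -1.3549 -2.4239] [ 0.0051 -0.0006  0.0141]
turn [-0.0605 -0.0364  0.0639] shift(tool old) [0.8328 0.2904 0.9337] shift(tool new) [0.8337 0.2885 0.9335] q [-17.5965   6.561   -0.7502  82.6153   0.0005 -30.0359]
X [0.9765 0.2157 0.0009] Z [-0.001   0.0003  1.    ] g [ 0.5411 -0.1714  0.1383]
off 223 260 f 3.9593908629441623
X [0.9765 0.2157 0.0009] Z [-0.001   0.0003  1.    ] g [ 0.5411 -0.1714  0.1383]
off 384 175 f 3.694267515923567
```

View pics/wrist9.png

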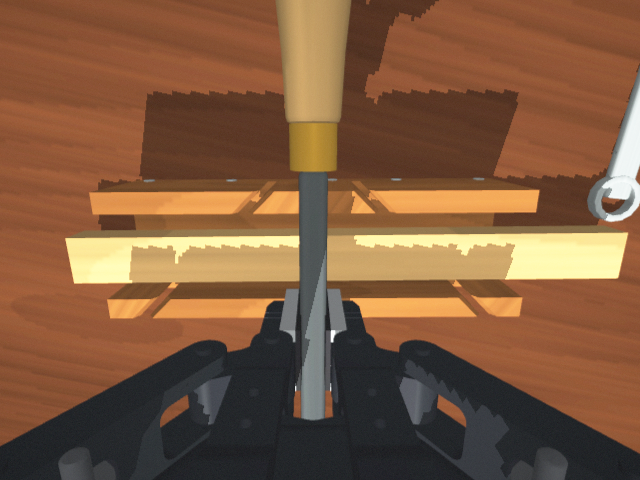

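View pics/ov_top9.png

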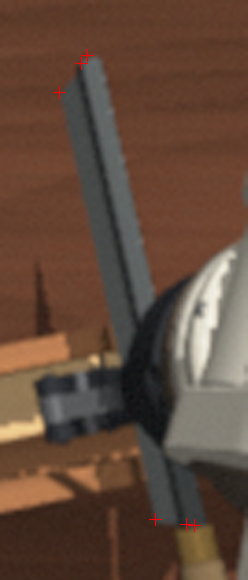

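View pics/ov_side9.png

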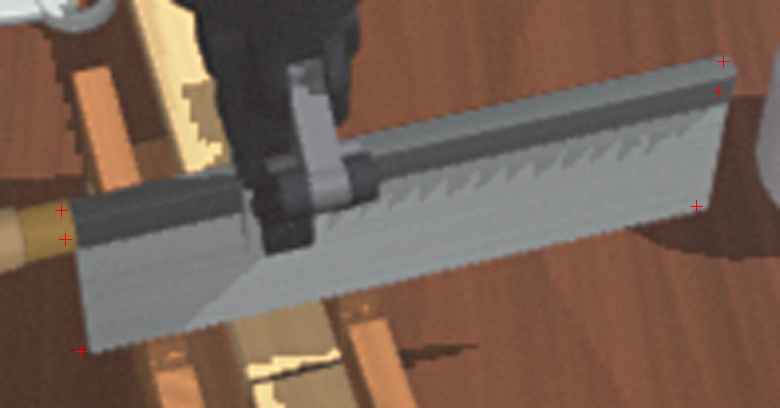

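{"op": "carry_out", "data": {
  "increments": [
    [-0.3,0,0,0,0,0.9,0],
    [0,0,0,5,0,0,0],
    [0,0,0,4,0,0,0],
    [0,0,0,3,0,0,0],
    [0,0,0,3,0,0,0],
    [0,0,0,2,0,0,0],
    [0,0,0,0,0,0,0]
  ]
}}

```text
time: 15.48
ee_pos: [0.5404, -0.1708, 0.0998]
tcp_rot: [57.3, 90.0, 160.1]
wrist_force: [-0.7, -0.4, -2.3]
opening: 0.0078
```

```bash
python3 - <<'E'
from h import *
o=sensors.get_obs();print(o['time'],o['ee_pos'],o['opening'],o['wrist_force'],o['torque'])
np.savez('pics/w10.npz',p=o['ee_pos'],r=o['tcp_rot'])
for n in('wrist','side'):cv2.imwrite(f'pics/{n}10.png',cv2.cvtColor(vision.camera(n),cv2.COLOR_RGB2BGR))
goto(box(5,0,100),90+YAW)
E
python3 ov.py side 10 | grep -E "off|X"
```

```text
15.475 [ 0.5404 -0.1708  0.0998] 0.007836190585020135 [-0.7217 -0.3862 -2.3062] [ 0.0028  0.0287 -0.0128]
turn [ 0.2259 -0.0011  0.005 ] shift(tool old) [ 0.0138 -0.169  -0.0362] shift(tool new) [ 0.0138 -0.1692 -0.0355] q [-17.5355   6.6938  -2.5739  80.7275   0.0016 -30.2614]
X [ 0.9754  0.2203 -0.0002] Z [ 0.0002 -0.0001  1.    ] g [ 0.5404 -0.1708  0.1203]
off 224 269 f 4.020618556701031
```

View pics/ov_side10.png

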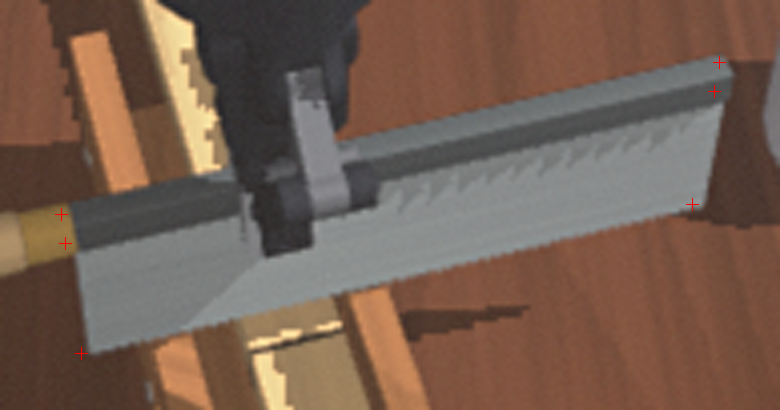

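View pics/wrist10.png

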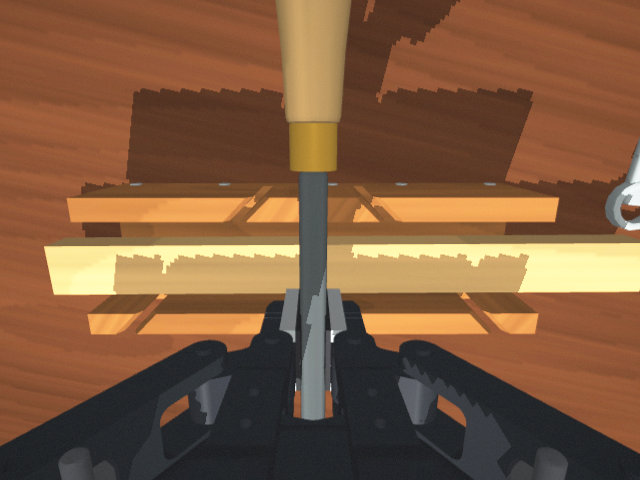

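{"op": "carry_out", "data": {
  "increments": [
    [0,0,0,2,0,0,0],
    [0,0,0,2,0,0,0],
    [0,0,0,0,0,0,0]
  ]
}}

```text
time: 15.95
ee_pos: [0.5404, -0.1708, 0.0957]
tcp_rot: [59.6, 90.0, 162.4]
wrist_force: [-0.7, 1.0, -2.2]
opening: 0.0085
```

{"op": "carry_out", "data": {
  "increments": [
    [0,0,0,2,0,0,0],
    [0,0,0,2,0,0,0],
    [0,0,0,0,0,0,0]
  ]
}}

```text
time: 16.32
ee_pos: [0.5404, -0.1707, 0.0917]
tcp_rot: [54.7, 90.0, 157.4]
wrist_force: [0.2, 0.2, -2.0]
opening: 0.0079
```

{"op": "carry_out", "data": {
  "increments": [
    [0,0,0,2,0,0,0],
    [0,0,0,2,0,0,0],
    [0,0,0,0,0,0,0]
  ]
}}

```text
time: 16.7
ee_pos: [0.5404, -0.1707, 0.0877]
tcp_rot: [57.6, 90.0, 160.3]
wrist_force: [-0.1, 0.0, -3.2]
opening: 0.0082
```

```bash
python3 - <<'E'
from h import *
o=sensors.get_obs();print(o['time'],o['ee_pos'],o['opening'],o['wrist_force'],o['torque'])
np.savez('pics/w11.npz',p=o['ee_pos'],r=o['tcp_rot'])
for n in('side',):cv2.imwrite(f'pics/{n}11.png',cv2.cvtColor(vision.camera(n),cv2.COLOR_RGB2BGR))
E
python3 ov.py side 11 | grep -E "off|X"
```

```text
16.7 [ 0.5404 -0.1707  0.0877] 0.008156396193481671 [-0.1215  0.0419 -3.2097] [0.0418 0.0246 0.0205]
X [ 0.9754  0.2203 -0.0003] Z [ 0.0004 -0.0001  1.    ] g [ 0.5404 -0.1707  0.1082]
off 225 275 f 4.0837696335078535
```

View pics/ov_side11.png

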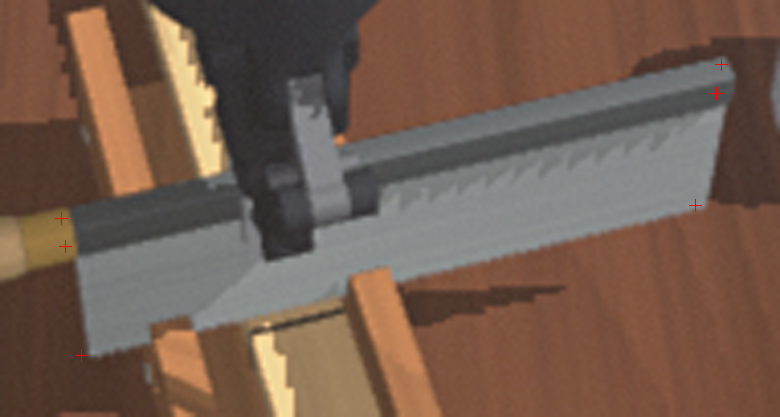

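{"op": "carry_out", "data": {
  "increments": [
    [0,0,0,2,0,0,0],
    [0,0,0,2,0,0,0],
    [0,0,0,1,0,0,0],
    [0,0,0,0,0,0,0]
  ]
}}

```text
time: 17.25
ee_pos: [0.5404, -0.1707, 0.0828]
tcp_rot: [55.2, 90.0, 157.9]
wrist_force: [-0.2, 0.5, -1.6]
opening: 0.0081
```

{"op": "carry_out", "data": {
  "increments": [
    [0,0,0,1,0,0,0],
    [0,0,0,1,0,0,0],
    [0,0,0,0,0,0,0]
  ]
}}

```text
time: 17.62
ee_pos: [0.5404, -0.1708, 0.0808]
tcp_rot: [59.5, 90.0, 162.2]
wrist_force: [-0.0, -0.2, -2.0]
opening: 0.0081
```

{"op": "carry_out", "data": {
  "increments": [
    [0,0,0,0.7,0,0,0],
    [0,0,0,0,0,0,0],
    [0,0,0,0,0,0,0]
  ]
}}

```text
time: 18.0
ee_pos: [0.5405, -0.1708, 0.0803]
tcp_rot: [-106.2, 90.0, -3.5]
wrist_force: [-0.2, 0.3, -2.3]
opening: 0.0084
```

{"op": "carry_out", "data": {
  "increments": [
    [0,0,0,0.5,0,0,0],
    [0,0,0,0,0,0,0],
    [0,0,0,0,0,0,0]
  ]
}}

```text
time: 18.38
ee_pos: [0.5405, -0.1708, 0.0797]
tcp_rot: [-56.1, 90.0, 46.7]
wrist_force: [0.2, 0.0, -2.9]
opening: 0.0081
```

{"op": "carry_out", "data": {
  "increments": [
    [0,0,0,0.5,0,0,0],
    [0,0,0,0,0,0,0],
    [0,0,0,0,0,0,0]
  ]
}}

```text
time: 18.75
ee_pos: [0.5405, -0.1708, 0.0793]
tcp_rot: [-80.4, 90.0, 22.3]
wrist_force: [-0.4, -0.4, -2.8]
opening: 0.0081
```

{"op": "carry_out", "data": {
  "increments": [
    [0,0,0,0.4,0,0,0],
    [0,0,0,0,0,0,0],
    [0,0,0,0,0,0,0]
  ]
}}

```text
time: 19.12
ee_pos: [0.5405, -0.1708, 0.0788]
tcp_rot: [-24.3, 90.0, 78.5]
wrist_force: [0.3, 0.4, -2.3]
opening: 0.008
```

{"op": "carry_out", "data": {
  "increments": [
    [0,0,0,0.4,0,0,0],
    [0,0,0,0,0,0,0],
    [0,0,0,0,0,0,0]
  ]
}}

```text
time: 19.5
ee_pos: [0.5405, -0.1708, 0.0786]
tcp_rot: [-121.8, 90.0, -19.1]
wrist_force: [0.1, -0.6, 0.5]
opening: 0.008
```

{"op": "carry_out", "data": {
  "increments": [
    [0,0,0,0.4,0,0,0],
    [0,0,0,0,0,0,0],
    [0,0,0,0,0,0,0]
  ]
}}

```text
time: 19.88
ee_pos: [0.5407, -0.1709, 0.0786]
tcp_rot: [-122.8, 90.0, -20.1]
wrist_force: [-1.4, 0.9, 5.4]
opening: 0.0079
```

{"op": "carry_out", "data": {
  "increments": [
    [0,0,0,0.3,0,0,0],
    [0,0,0,0,0,0,0],
    [0,0,0,0,0,0,0]
  ]
}}

```text
time: 20.25
ee_pos: [0.5407, -0.1709, 0.0785]
tcp_rot: [-123.5, 89.9, -20.8]
wrist_force: [-2.3, -0.2, 7.0]
opening: 0.0082
```

{"op": "carry_out", "data": {
  "increments": [
    [0,0,0,0,0,0,0],
    [0,0,0,0,0,0,0],
    [0,0,0,0,0,0,0],
    [0,0,0,0,0,0,0]
  ]
}}

```text
time: 20.75
ee_pos: [0.5407, -0.1709, 0.0785]
tcp_rot: [-126.1, 89.9, -23.4]
wrist_force: [-2.2, 0.1, 7.7]
opening: 0.008
```

```bash
python3 - <<'E'
from h import *
for i in range(3):
    o=sensors.get_obs();print(o['time'],o['ee_pos'],o['opening'],o['wrist_force'],o['torque'])
    n=('wrist','top','side')[i]
    if i==0:np.savez('pics/w12.npz',p=o['ee_pos'],r=o['tcp_rot'])
    cv2.imwrite(f'pics/{n}12.png',cv2.cvtColor(vision.camera(n),cv2.COLOR_RGB2BGR))
print(Rt(o['tcp_rot']))
w=cv2.imread('pics/top12.png');zoom(w,340,190,180,140,4.4,'pics/top12z.png')
d=np.load('pics/w12.npz');a=np.radians(YAW);X=np.array([np.cos(a),np.sin(a),0]);Y=np.array([-X[1],X[0],0]);print((d['p']-C0)@X,(d['p']-C0)@Y)
E
python3 ov.py side 12 | grep -E "off|X"
```

```text
20.75 [ 0.5407 -0.1709  0.0785] 0.008024360578096131 [-2.2112  0.1343  7.6842] [0.0827 0.557  0.01  ]
20.8 [ 0.5407 -0.1709  0.0786] 0.00817771668504393 [-1.7249  1.3141  7.8499] [0.0884 0.5379 0.0486]
20.85 [ 0.5407 -0.1709  0.0785] 0.00816888095376037 [-2.2531 -0.3164  7.7058] [0.1333 0.523  0.0286]
[[ 0.0009 -0.9754 -0.2203]
 [-0.0004 -0.2203  0.9754]
 [-1.     -0.0008 -0.0006]]
0.004970959152859724 -0.00013358913667121193
X [0.9755 0.2202 0.0008] Z [-0.0009  0.0004  1.    ] g [ 0.5407 -0.1709  0.099 ]
off 226 280 f 4.105263157894737
```

View pics/ov_side12.png

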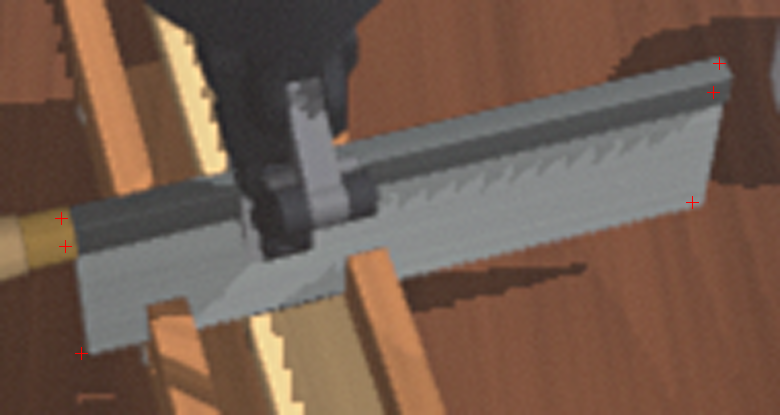

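View pics/wrist12.png

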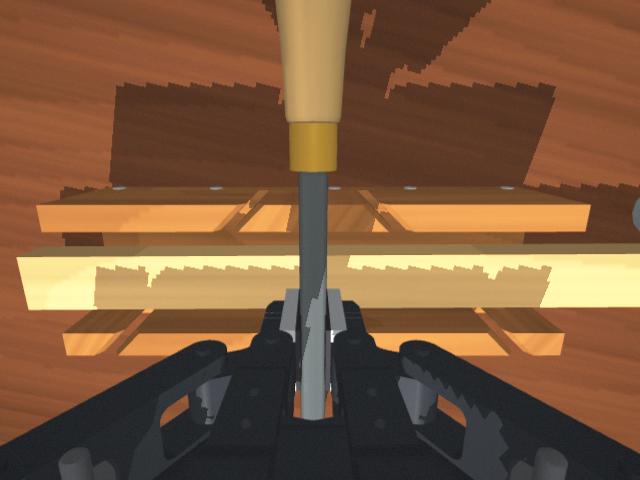

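View pics/top12z.png

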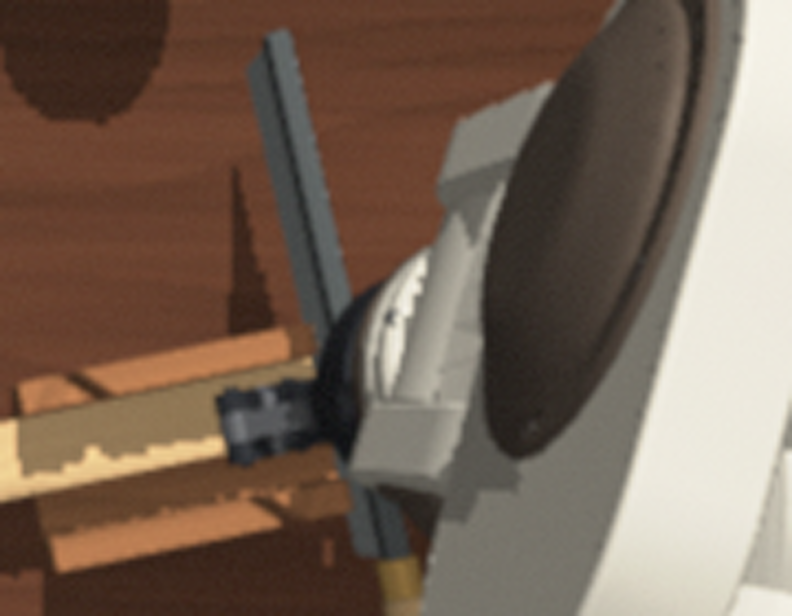

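```bash
python3 -c "
from workcell import job_done
print(job_done())"
```

```text
the job is handed in; nothing more can be done
None
```

I finished both parts and handed the job in at about 21 s of the 54 s allowed. The hand-in gave no verdict.

**Batten:** I gripped its -y end, slid it about 40 mm and let go. The wrist camera then put the pencil line within 0.5 mm of the slot's middle, with the batten flush and parallel to the back wall.

**Saw:** I gripped it by its back at the balance point with 60 N, lifted it out of the block, and lined it up over the slot from new wrist views. I then lowered it through both walls in small steps. It touched the batten at the height I had worked out, with the teeth at about 34 mm.

**Last checks:**
- **Force:** the wrist reads about +7.7 N upward, against about -2.4 N with the saw hanging free, so the teeth press on the batten with about 10 N.
- **Position:** the tool is 0.1 mm off the slot's middle. By calculation the heel is about 55 mm in front of the box's centre line and the toe about 145 mm behind it.
- **Attitude:** the tool is upright to within 0.1°. The saw looks level in the side picture, and its blade is in the slots of both walls.
- **Bystanders:** I never touched the tin, the tape roll or the spanner.

**What disagreed or stayed unchecked:**
- My first estimate of the slot was 0.5–0.9 mm off sideways and about 0.5° off in yaw compared with the later views, so I corrected for this before lowering.
- The side camera places everything about 2–4 mm further ahead than the arm does. I put this down to calibration.
- The top view suggested the saw was up to 0.5° off in yaw. The slots took the blade without any side force.
- With the saw down, the pencil line was hidden in the last pictures, so its final position rests on the earlier measurement and on the batten looking undisturbed.

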